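# Hold the spring press on the freshly set stone

## Robot

A 7-joint arm with a two-finger parallel gripper is mounted at the origin on the work surface. World frame = base frame: x ahead of the robot, y to its left, z up, the work surface at z = 0. Lengths are in m, angles in rad, forces in N, time in s.
With the tool pointing down it reaches from about 0.35 to 0.9 m from the base axis. Payload 19.9 kg.
Tool frame: the origin (TCP) lies on the centre line of the jaws, within the pads' length; the fingertips stand 17 mm ahead of it and the grasp point (between the pads) lies 2 mm behind it (bot.tip_reach is the distance from the TCP to the fingertips, in m); x points along the fingers, y is the direction in which the jaws open and shut, and the axes are right-handed (so a half turn about x gives the same grasp; the last joint's range is limited). The gripper opens to 85 mm and grips with 20 to 120 N. Pads are 22 mm wide; open, the fingers measure 114 mm over their backs; the gripper's body (76 mm by 85 mm) begins 54 mm behind the grasp point. The pads swing forward as they close: fully open they stand 13 mm farther back than shut.
Start: joints at [-1.329, 0.417, -0.01, 1.614, 0.005, 1.111, -0.053], TCP at [0.174, 0.6, 0.248] pointing down, gripper open.
Joint ranges: [-2.81, 2.81], [-0.39, 2.02], [-1.27, 1.25], [0.06, 2.57], [-1.19, 4.33], [0.19, 2], [-2.82, 2.82]. Speed limits (rad/s): [1.89, 1.89, 2.39, 2.39, 3.01, 3.01, 3.01].

## Interface

Orientations are given as a 3x3 rotation matrix whose columns are the frame's x, y, z axes.
In Python, from station import telemetry, read_camera, calibration, order, regions_of, bot gives the robot as it stands. The module is installed in compiled form; this text tells all that it offers.
- The arm moves only by the tool arm_command, never from a script. Its argument "series" is a list of rows, each a list of 3 entries, a list of its own where there are three numbers: the shift along the tool's x, y, z in cm, then the turn, a rotation vector about the tool's x, y, z in degrees, then the closure, from 0 (fully open) to 1 (shut). In form: [[[tx, ty, tz], [rx, ry, rz], fingers], ...]. A call has 1 to 8 rows; each row shifts and turns the commanded pose from where the row before left it, along the tool's axes as they then stand; what a row does not reach is not made up. A row lasts 1/10 s, in which the tool goes at most 50 mm and 8.59 degrees, less where a joint would pass 70% of its speed; a pose out of reach is approached as far as the arm can. A call is refused whole if a number of a shift passes 5 or a number of a turn 8.59, either way. A call with a gripper value outside its range is refused whole. The fingers move at their own pace and stop on an object; "squeeze" is the grip in N (left out, the last holds). Time passes only in rows, so rows that do not move let the fingers close. It gives the time, the measured TCP pose, the force and the opening at its end, in the units of the state.
- telemetry.get_obs(): the state, without advancing time (a new reading comes with each control period).
- read_camera(name): name is "side" or "top"; returns (picture, depth): 480x640x3 uint8, red, green, blue; 480x640 float32, m along the optical axis (not along the pixel's ray), 0 where there is no reading.
- calibration(name): a dict with "fx", "fy", "cx", "cy" (pixels), "k1" (the pictures are not rectified: a ray, as slopes to the right and down, at radius r is drawn at 1 + k1 r^2 times it, then the intrinsics apply), "extrinsics" (4x4, takes a point from camera to world coordinates). Camera axes: x right, y down, z forward; pixel columns grow to the right and rows downward; lengths in m; the calibration is good to about 2 mm. A picture is of the moment at which its call begins. calibration takes no time and is no camera call.
- order.sign_off(): hands the job in, once; it reports no verdict.
Trained networks look in the newest picture that a camera, given by its name, has taken for a name from the list of things; names that differ only in an ending like _2 or _b are one class to them, and where a whole thing is asked for, a point or a joint stands for the part that bears it (a point fixed in the world has none). Each returns a list of dicts, best first, with "conf" (0 to 1); they miss things now and then, are a little off and sometimes report something else, mostly with a low value. They report only what shows in the picture. A call takes as long as a camera call.
- regions_of(camera, target): "pixels" (480x640 bool, what is visible of it) and "box" ([centre column, centre row, width, height] in pixels, round what is visible of it).
The state is a dict: "clock": time; "q": joint angles; "qd": joint speeds; "joint_torque": joint torques, N m; "ee_pos": TCP position; "tool_rot": TCP orientation; "force": force on the tool from outside, world axes, zero at the start; "torque": the same for the moment, N m; "gripper_width": finger opening in m.
Only numpy, scipy, OpenCV 4.12 (cv2) and the standard library are available. Lean on these libraries where they do the work, as an engineer would, in place of code of your own. Each camera call takes 0.05 s, during which the arm holds its last target. There are 200 camera calls.

## Task

One of the two blue stones has just been set in its jig: the orange marker bead stands in the same jig (the black bead marks the one that is already finished, so do not touch that stone). Take the red-handled spring press out of its stand and hold it upright with its rubber tip inside the white disc on top of the freshly set stone, pressing gently so that the spring tip is pushed about halfway in. Finish while holding it there in the gripper, still pressing, and leave the stones, beads, jar, bowl and spool where they are.

Things in the scene. Friction and masses are not known exactly. Their poses are not given: they have to be found in the camera images.
- press: spring press stick, about 100 g, upright in the stand. Origin on its axis at the underside of its brass flange, z up the stick. Above: flange 32 mm wide, 5 mm thick, red square handle 22 x 22 mm (faces square to own x and y) from 5 to 75 mm, brass cap to 78 mm. Below: steel barrel 14 mm wide to -40 mm, then the spring tip to -62 mm
- press_tip (a point): centre of the lower end face of the press's rubber tip (10 mm diameter), on the stick's axis, 62 mm below the origin of press while the spring is out
- plunger (a joint): how far the spring tip is pushed into the barrel, m: 0 fully out (as at the start), 0.016 fully in, 0.008 halfway. It needs about 1.5 N to start moving and 0.35 N more per mm (about 4.3 N halfway, 7 N fully in)
- stand: fixed dark steel stand 70 x 70 mm, 75 mm high; origin at the centre of its underside. The press hangs in a 19 mm through hole in the middle of its 12 mm thick top deck, flange resting on the deck (75 mm above the bench), tip free below. It comes out straight up (over 62 mm)
- jig_a: fixed aluminium jig 130 x 85 x 30 mm (own x, y, z); origin at the centre of its underside, z up. Two round recesses 6 mm deep in its top: one 42 mm wide at own x = +22 mm holds a blue stone, one 22 mm wide at own x = -43 mm holds a marker bead. Both jigs are alike; this one is at the robot's left (+y)
- jig_b: fixed aluminium jig 130 x 85 x 30 mm (own x, y, z); origin at the centre of its underside, z up. Two round recesses 6 mm deep in its top: one 42 mm wide at own x = +22 mm holds a blue stone, one 22 mm wide at own x = -43 mm holds a marker bead. Both jigs are alike; this one is at the robot's right (-y)
- stone_a: blue glazed domed stone lying loose in the 42 mm recess of jig_a: 40 mm diameter, 14 mm high, its flat crown (22 mm wide) 38 mm above the bench; origin at the centre of its underside
- stone_b: blue glazed domed stone lying loose in the 42 mm recess of jig_b: 40 mm diameter, 14 mm high, its flat crown (22 mm wide) 38 mm above the bench; origin at the centre of its underside
- spot_a (a point): centre of the white disc (16 mm diameter) on the crown of stone_a, level with its top face, 38 mm above the bench
- spot_b (a point): centre of the white disc (16 mm diameter) on the crown of stone_b, level with its top face, 38 mm above the bench
- marker_orange: orange marker bead, 20 mm diameter, 12 mm high, standing loose in the small recess of one of the two jigs (which one varies), 65 mm from the centre of that jig's stone; origin at the centre of its underside
- marker_black: black marker bead, 20 mm diameter, 12 mm high, standing loose in the small recess of one of the two jigs (which one varies), 65 mm from the centre of that jig's stone; origin at the centre of its underside
- bead_jar: bystander: open glass jar of green and brass beads, 68 mm diameter, 64 mm high; origin at the centre of its underside
- bead_bowl: bystander: white bowl of mixed beads, 90 mm diameter, 26 mm high; origin at the centre of its underside
- thread_spool: bystander: wooden spool with blue winding, 40 mm diameter, 40 mm high, standing; origin at the centre of its underside

How it is judged:
By the outcome, as a careful person would: the job done as asked, in the order asked, and still so for the second after the job is handed in, while the arm keeps its last pose, push and grip.
It also fails if it takes over 35 s, if anything falls off the work surface, if the arm or the gripper's body presses on something with over 40 N, if the wrist force passes 120 N, or if a joint passes its speed limit or range.

## Working session

There is one attempt and no reset: what is moved stays moved. The work goes in short steps, Python scripts to look and compute and a tool call to move; the robot and the scene stay as the last step left them, time stands still between calls to the robot, and variables do not carry over. Pictures are saved under pics/ and viewed, about 8 in all and at most 12, crops included, and the job is handed in when it is done.

Besides the shell and the picture viewer there is one more tool, called after ">>>" in YAML: its name, and indented under it one key for each argument. arm_command: Moves the arm, as the interface text tells. Its arguments: {"type":"object","properties":{"series":{"type":"array"},"squeeze":{"type":"number"}},"required":["series"]}

```bash
mkdir -p pics; cat > h.py <<'E'
import numpy as np, cv2
from station import telemetry, read_camera, calibration, order, regions_of, bot
def world(cam, uv, d):
    c=calibration(cam); uv=np.atleast_2d(uv).astype(float); d=np.atleast_1d(d)
    K=np.array([[c['fx'],0,c['cx']],[0,c['fy'],c['cy']],[0,0,1]])
    n=cv2.undistortPoints(uv.reshape(-1,1,2),K,np.array([c['k1'],0,0,0.])).reshape(-1,2)
    E=np.array(c['extrinsics'])
    return (E[:3,:3]@(np.c_[n,np.ones(len(n))]*d[:,None]).T).T+E[:3,3]
def atz(cam, uv, z):
    E=np.array(calibration(cam)['extrinsics']); p=world(cam,uv,1.); o=E[:3,3]
    return o+(p-o)*((z-o[2])/(p[:,2]-o[2]))[:,None]
def cloud(cam, mask, dep):
    v,u=np.nonzero(mask&(dep>0)); return world(cam,np.c_[u,v],dep[v,u])
E
cat > a.py <<'E'
from h import *
o=telemetry.get_obs(); print(o['clock'],o['ee_pos'],np.round(o['tool_rot'],3),o['force'],o['gripper_width'])
for cam in ('top','side'):
    im,d=read_camera(cam); cv2.imwrite(f'pics/{cam}0.png',im[:,:,::-1])
    print(cam,np.round(calibration(cam)['extrinsics'],3).tolist(),calibration(cam)['fx'])
    for t in ('press','stand','stone_a','marker_orange','marker_black','jig_a','spot_a'):
        for r in regions_of(cam,t)[:3]:
            p=cloud(cam,r['pixels'],d)
            print(t,round(r['conf'],2),np.round(r['box'],1),len(p),np.round(np.median(p,0),4) if len(p) else '', np.round(np.r_[p.min(0),p.max(0)],3) if len(p) else '')
E
python3 a.py
```

```text
0.0 [0.17429194 0.59984822 0.24764901] [[-0.     0.279  0.96 ]
 [-0.001  0.96  -0.279]
 [-1.    -0.001  0.   ]] [-0.3398689  -0.45147717  0.29852314] 0.0856442245585033
top [[0.027, -0.994, 0.101, 0.505], [-1.0, -0.027, 0.002, 0.01], [0.001, -0.101, -0.995, 0.86], [0.0, 0.0, 0.0, 1.0]] 507.3091907055425
press 0.72 [321.3 246.1  16.   24. ] 353 [0.567  0.0144 0.1495] [0.556 0.    0.075 0.582 0.03  0.156]
stand 0.66 [322.1 248.2  52.9  49.6] 1742 [0.5677 0.0151 0.0748] [ 0.531 -0.023 -0.003  0.622  0.054  0.15 ]
stone_a 0.84 [215.5 246.   25.   26.6] 472 [0.5694 0.188  0.0365] [0.552 0.17  0.021 0.59  0.209 0.041]
stone_a 0.71 [474.2 240.7  24.2  21.3] 486 [ 0.5909 -0.2297  0.0363] [ 0.571 -0.254  0.021  0.612 -0.212  0.041]
stone_a 0.71 [320.1 248.2  53.8  52.4] 1802 [0.5669 0.0151 0.0748] [ 0.531 -0.027 -0.003  0.622  0.058  0.15 ]
marker_orange 0.64 [468.8 282.2  13.   11.2] 122 [ 0.5268 -0.224   0.0352] [ 0.519 -0.234  0.022  0.537 -0.216  0.041]
jig_a 0.68 [472.1 253.1  64.5  82.9] 3784 [ 0.5642 -0.225   0.0299] [ 0.503 -0.278 -0.002  0.638 -0.181  0.036]
jig_a 0.63 [210.  257.7  
[... 1173 characters left out ...]
.517 -0.235  0.023  0.538 -0.211  0.038]
marker_orange 0.4 [282.  215.1  68.8  42.1] 2076 [0.5374 0.1782 0.0289] [ 0.475  0.132 -0.002  0.617  0.264  0.037]
marker_black 0.44 [263.7 204.3   6.8   8.5] 57 [0.5111 0.2128 0.0344] [0.504 0.206 0.028 0.519 0.225 0.039]
jig_a 0.89 [387.2 378.6 112.7  78.9] 5538 [ 0.5594 -0.2473  0.0295] [ 0.501 -0.278 -0.001  0.636 -0.158  0.034]
jig_a 0.63 [282.5 215.6  73.   42.1] 2286 [0.5393 0.179  0.029 ] [ 0.475  0.022 -0.003  0.618  0.318  0.138]
spot_a 0.77 [402.6 365.8  30.6  22.3] 549 [ 0.5886 -0.2372  0.0363] [ 0.571 -0.251  0.023  0.613 -0.218  0.041]
spot_a 0.71 [297.9 210.2  19.8  12.4] 214 [0.5691 0.1815 0.0355] [0.552 0.168 0.028 0.59  0.201 0.04 ]
```

```bash
cat > b.py <<'E'
from h import *
for cam in ('top','side'):
    im,d=read_camera(cam)
    v,u=np.mgrid[:480,:640]; P=world(cam,np.c_[u.ravel(),v.ravel()],d.ravel()).reshape(480,640,3)
    hsv=cv2.cvtColor(im,cv2.COLOR_RGB2HSV)
    near=lambda x,y,r:(np.hypot(P[...,0]-x,P[...,1]-y)<r)&(d>0)
    for x,y in ((.59,-.233),(.57,.187)):
        m=near(x,y,.017)&(hsv[...,1]<70)&(hsv[...,2]>140)&(P[...,2]>.034)
        if m.any():
            uv=np.argwhere(m).mean(0)[::-1]; print(cam,'spot',m.sum(),uv,atz(cam,uv,.038))
    m=near(.567,.014,.025)&(P[...,2]>.145)   # cap top
    uv=np.argwhere(m).mean(0)[::-1]; print(cam,'cap',m.sum(),uv,atz(cam,uv,.153), np.median(P[m],0))
    if cam=='top': print(cv2.minAreaRect(P[m][:,:2].astype(np.float32)*1000))
    m=near(.567,.014,.025)&(P[...,2]>.09)&(P[...,2]<.14)
    q=P[m]; print(len(q)); 
    if cam=='side': print('handle rect',cv2.minAreaRect(q[:,:2].astype(np.float32)*1000))
    m=near(.567,.014,.06)&(abs(P[...,2]-.075)<.004)
    print('deck rect',cv2.minAreaRect(P[m][:,:2].astype(np.float32)*1000))
    c=im[190:320,250:550] if cam=='top' else im[170:430,230:480]
    cv2.imwrite(f'pics/{cam}c.png',cv2.resize(c[:,:,::-1],None,fx=2.6 if cam=='top' else 2.3,fy=2.6 if cam=='top' else 2.3,interpolation=cv2.INTER_CUBIC))
a=cv2.imread('pics/top0.png'); 
E
python3 b.py
```

```text
top spot 80 [473.5125 239.7625] [[ 0.59241363 -0.23240598  0.038     ]]
top spot 82 [214.81707317 245.20731707] [[0.57200737 0.1891958  0.038     ]]
top cap 242 [321.04958678 242.5661157 ] [[0.57040105 0.01553785 0.153     ]] [0.5701921  0.01556831 0.15136431]
((570.8982543945312, 15.610157012939453), (22.10175132751465, 21.8629150390625), 9.062047004699707)
36
deck rect ((570.9744262695312, 15.61423110961914), (70.08870697021484, 69.96107482910156), 9.156676292419434)
side spot 87 [402.42528736 360.81609195] [[ 0.5915268  -0.23059574  0.038     ]]
side spot 28 [296.64285714 204.46428571] [[0.57140033 0.19029363 0.038     ]]
side cap 153 [327.18954248 199.32679739] [[0.56789949 0.00772907 0.153     ]] [0.56882741 0.01035348 0.15093074]
516
handle rect ((566.4028930664062, 9.77614688873291), (19.123449325561523, 30.029550552368164), 55.3380012512207)
deck rect ((570.8233032226562, 15.467567443847656), (71.37810516357422, 76.29842376708984), 9.234697341918945)
```

View pics/top0.png

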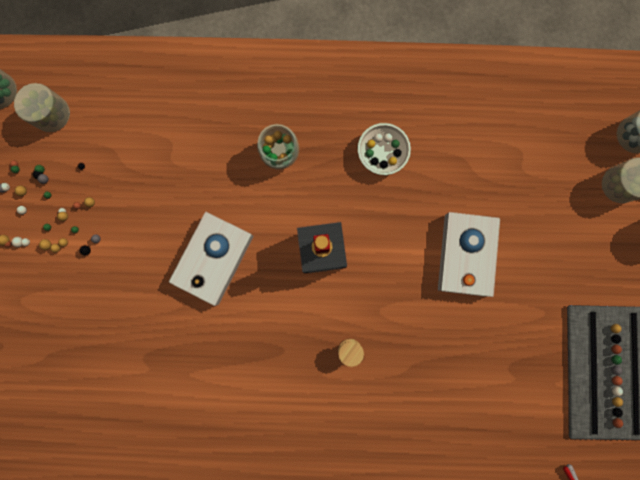

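View pics/sidec.png

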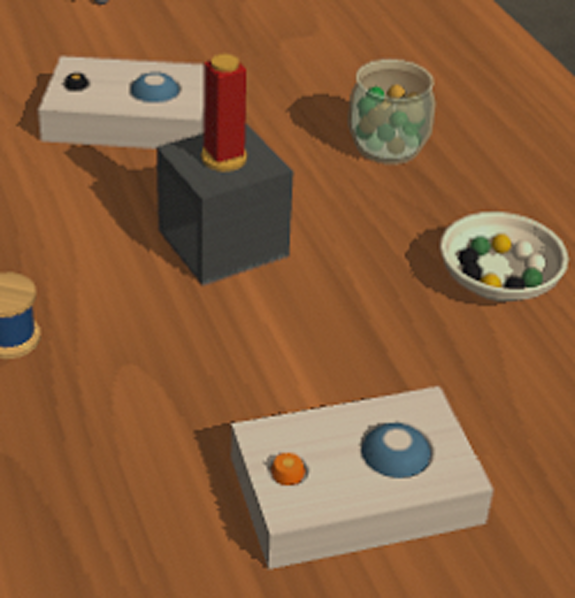

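The top view shows the orange bead (469,280) in the right jig (jig_b) and the black bead (198,281) in the left one. The target is therefore spot_b, near (0.592, -0.2315, 0.038). The side crop shows the press upright in its stand with its yaw about 9° and free space around the handle.

>>> arm_command:
  series:
    - [[0,0,0],[-8.43,0,0],0]
    - [[0,0,0],[-8.43,0,0],0]
    - [[0,0,0],[-8.43,0,0],0]
    - [[0,-3,1.4],[0,0,0],0]
    - [[0,-3.6,1.7],[0,0,0],0]
    - [[0,-3.6,1.7],[0,0,0],0]
    - [[0,-3.6,1.7],[0,0,0],0]
    - [[0,-3.6,1.7],[0,0,0],0]

```text
clock: 1.7
ee_pos: [0.2836, 0.4399, 0.2484]
tool_rot: [[0.0, -0.158, 0.987], [0.0, 0.987, 0.158], [-1.0, 0.0, 0.0]]
force: [1.0, 0.2, -0.0]
gripper_width: 0.0852
```

>>> arm_command:
  series:
    - [[0,-3.6,1.7],[0,0,0],0]
    - [[0,-3.6,1.7],[0,0,0],0]
    - [[0,-3.6,1.7],[0,0,0],0]
    - [[0,-3.6,1.7],[0,0,0],0]
    - [[0,-3.6,1.7],[0,0,0],0]
    - [[0,-3.6,1.7],[0,0,0],0]
    - [[0,-3.6,1.7],[0,0,0],0]
    - [[0,-3.6,1.7],[0,0,0],0]

```text
clock: 2.5
ee_pos: [0.4634, 0.1769, 0.2486]
tool_rot: [[0.001, -0.158, 0.987], [0.0, 0.987, 0.158], [-1.0, 0.0, 0.001]]
force: [0.5, 1.2, -1.1]
gripper_width: 0.0854
```

```bash
cat > t.py <<'E'
import sys
from h import *
from scipy.spatial.transform import Rotation as R
def goto(tx,ty,tz,yaw):
    o=telemetry.get_obs(); T=np.array(o['tool_rot']); y=np.radians(yaw)
    Y=np.array([np.cos(y),np.sin(y),0]); X=np.array([0,0,-1.]); D=np.c_[X,Y,np.cross(X,Y)]
    print('clk',o['clock'],'pos',np.round(o['ee_pos'],4),'F',np.round(o['force'],2),'w',round(o['gripper_width'],4))
    print('shift cm',np.round(100*T.T@(np.array([tx,ty,tz])-o['ee_pos']),2),'turn deg',np.round(np.degrees(R.from_matrix(T.T@D).as_rotvec()),2))
if __name__=='__main__': goto(*map(float,sys.argv[1:5]))
E
python3 t.py .571 .0156 .25 99.1
```

```text
clk 2.5 pos [0.4634 0.1769 0.2486] F [ 0.47  1.23 -1.09] w 0.0854
shift cm [ -0.14 -17.63   8.08] turn deg [-0.01  0.03 -0.01]
```

>>> arm_command:
  series:
    - [[0,-3.5,1.6],[0,0,0],0]
    - [[0,-3.5,1.6],[0,0,0],0]
    - [[0,-3.5,1.6],[0,0,0],0]
    - [[0,-3.5,1.6],[0,0,0],0]
    - [[0,-1.7,0.8],[0,0,0],0]
    - [[0,0,0],[0,0,0],0]
    - [[0,0,0],[0,0,0],0]

```text
clock: 3.2
ee_pos: [0.5584, 0.0349, 0.2482]
tool_rot: [[-0.0, -0.158, 0.988], [-0.0, 0.988, 0.158], [-1.0, 0.0, -0.0]]
force: [0.4, 0.4, 1.1]
gripper_width: 0.0857
```

```bash
python3 t.py .571 .0156 .12 99.1
```

```text
clk 3.2 pos [0.5584 0.0349 0.2482] F [0.42 0.4  1.08] w 0.0857
shift cm [12.82 -2.1   0.95] turn deg [-0.03 -0.02 -0.  ]
```

>>> arm_command:
  series:
    - [[0,-1.1,0.5],[0,0,0],0]
    - [[0,-1.0,0.45],[0,0,0],0]
    - [[1.5,0,0],[0,0,0],0.4]
    - [[2.5,0,0],[0,0,0],0.4]
    - [[2.5,0,0],[0,0,0],0.4]
    - [[2.5,0,0],[0,0,0],0.4]
    - [[2.0,0,0],[0,0,0],0.4]
    - [[0,0,0],[0,0,0],0.4]
  squeeze: 40

```text
clock: 4.0
ee_pos: [0.5702, 0.0151, 0.1361]
tool_rot: [[-0.004, -0.158, 0.987], [-0.001, 0.987, 0.158], [-1.0, -0.0, -0.004]]
force: [0.5, -0.3, 0.3]
gripper_width: 0.0511
```

```bash
python3 t.py .571 .0156 .118 99.1
```

```text
clk 4.0 pos [0.5702 0.0151 0.1361] F [ 0.52 -0.3   0.29] w 0.0511
shift cm [1.81 0.03 0.1 ] turn deg [-0.01 -0.22  0.01]
```

>>> arm_command:
  series:
    - [[0,0,0],[0,0,0],0.4]
    - [[0,0,0],[0,0,0],0.4]

```text
clock: 4.2
ee_pos: [0.5719, 0.0154, 0.1396]
tool_rot: [[0.002, -0.158, 0.987], [0.0, 0.987, 0.158], [-1.0, -0.0, 0.002]]
force: [0.5, 0.1, 0.1]
gripper_width: 0.0508
```

```bash
python3 t.py .571 .0156 .118 99.1
```

```text
clk 4.2 pos [0.5719 0.0154 0.1396] F [0.51 0.09 0.11] w 0.0508
shift cm [ 2.16  0.04 -0.09] turn deg [-0.01  0.09  0.01]
```

>>> arm_command:
  series:
    - [[1.1,0,-0.05],[0,0,0],0.4]
    - [[1.0,0,0],[0,0,0],0.4]
    - [[0,0,0],[0,0,0],0.4]
    - [[0,0,0],[0,0,0],1]
    - [[0,0,0],[0,0,0],1]
    - [[0,0,0],[0,0,0],1]
    - [[0,0,0],[0,0,0],1]
    - [[0,0,0],[0,0,0],1]

```text
clock: 5.0
ee_pos: [0.5709, 0.0154, 0.1176]
tool_rot: [[0.0, -0.158, 0.987], [-0.0, 0.987, 0.158], [-1.0, -0.0, 0.0]]
force: [-0.1, -0.1, 2.5]
gripper_width: 0.0213
```

```bash
python3 t.py .571 .0156 .118 99.1
```

```text
clk 5.0 pos [0.5709 0.0154 0.1176] F [-0.12 -0.1   2.51] w 0.0213
shift cm [-0.04  0.02  0.02] turn deg [-0.01  0.03  0.01]
```

>>> arm_command:
  series:
    - [[-0.5,0,0],[0,0,0],1]
    - [[-1.5,0,0],[0,0,0],1]
    - [[-2,0,0],[0,0,0],1]
    - [[-2,0,0],[0,0,0],1]
    - [[-2,0,0],[0,0,0],1]
    - [[-2,0,0],[0,0,0],1]
    - [[0,0,0],[0,0,0],1]
    - [[0,0,0],[0,0,0],1]

```text
clock: 5.8
ee_pos: [0.5708, 0.0154, 0.2181]
tool_rot: [[0.001, -0.158, 0.987], [0.0, 0.987, 0.158], [-1.0, 0.0, 0.001]]
force: [-0.1, -0.6, -2.4]
gripper_width: 0.0215
```

```bash
cat > c.py <<'E'
from h import *
import sys
im,d=read_camera('side'); r=regions_of('side','press')[0]
cx,cy,w,h=r['box']; print(r['conf'],r['box'])
p=cloud('side',r['pixels'],d); print(np.round(np.r_[p.min(0),p.max(0)],3))
x0=int(max(cx-60,0)); y0=int(max(cy-60,0)); c=im[y0:y0+120,x0:x0+120]
print('crop',x0,y0); cv2.imwrite('pics/'+sys.argv[1],cv2.resize(c[:,:,::-1],None,fx=5,fy=5,interpolation=cv2.INTER_CUBIC))
E
python3 c.py lift.png; python3 t.py .592 -.2315 .2 99.1
```

```text
0.75 [327.1, 176.4, 22.8, 84.5]
[ 0.555 -0.023 -0.002  0.68   0.298  0.267]
crop 267 116
clk 5.9 pos [0.5704 0.0154 0.2169] F [-0.7   0.41 -1.71] w 0.0216
shift cm [  1.7  -24.72  -1.76] turn deg [-0.01 -0.04  0.  ]
```

View pics/lift.png

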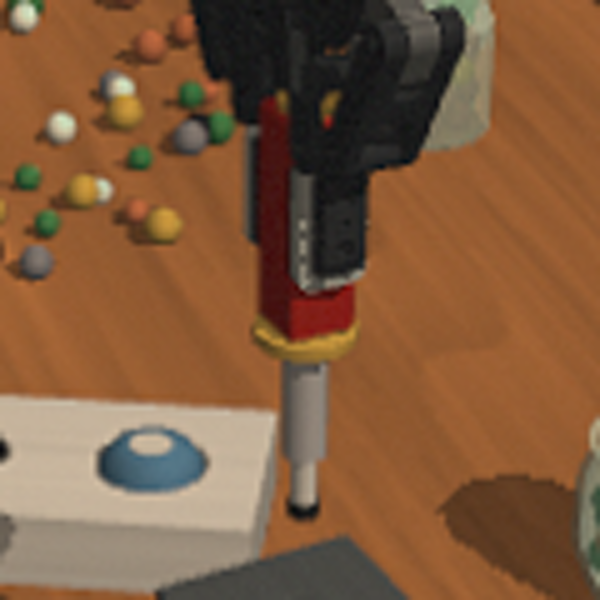

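The press hangs upright and is clear of the stand, with the tip at about (327.6, 218.4) px. Next I'll carry it over to jig_b.

>>> arm_command:
  series:
    - [[0,-1.5,-0.1],[0,0,0],1]
    - [[0,-3,-0.2],[0,0,0],1]
    - [[0,-3,-0.2],[0,0,0],1]
    - [[0,-3,-0.2],[0,0,0],1]
    - [[0,-3,-0.2],[0,0,0],1]
    - [[0,-3,-0.2],[0,0,0],1]
    - [[0,-3,-0.2],[0,0,0],1]
    - [[0,-3,-0.2],[0,0,0],1]

```text
clock: 6.7
ee_pos: [0.5909, -0.2113, 0.2167]
tool_rot: [[-0.001, -0.157, 0.988], [-0.0, 0.988, 0.157], [-1.0, 0.0, -0.001]]
force: [1.0, 0.4, -0.8]
gripper_width: 0.0216
```

>>> arm_command:
  series:
    - [[0,-1.5,-0.3],[0,0,0],1]
    - [[0,-0.7,0],[0,0,0],1]
    - [[0,0,0],[0,0,0],1]
    - [[0,0,0],[0,0,0],1]

```text
clock: 7.1
ee_pos: [0.5921, -0.2301, 0.2171]
tool_rot: [[-0.0, -0.159, 0.987], [0.001, 0.987, 0.159], [-1.0, 0.001, -0.0]]
force: [0.1, 1.1, -1.3]
gripper_width: 0.0216
```

```bash
python3 t.py .592 -.2315 .16 99.1
```

```text
clk 7.1 pos [ 0.5921 -0.2301  0.2171] F [ 0.1   1.1  -1.34] w 0.0216
shift cm [ 5.71 -0.14 -0.03] turn deg [ 0.05 -0.01 -0.04]
```

>>> arm_command:
  series:
    - [[1,-0.1,0],[0,0,0],1]
    - [[1.5,0,0],[0,0,0],1]
    - [[1.5,0,0],[0,0,0],1]
    - [[1.2,0,0],[0,0,0],1]
    - [[0.7,0,0],[0,0,0],1]
    - [[0,0,0],[0,0,0],1]
    - [[0,0,0],[0,0,0],1]

```text
clock: 7.8
ee_pos: [0.5923, -0.2324, 0.1585]
tool_rot: [[0.0, -0.158, 0.987], [-0.0, 0.987, 0.158], [-1.0, -0.0, 0.0]]
force: [0.5, 0.4, -0.6]
gripper_width: 0.0216
```

```bash
python3 t.py .592 -.2315 .1502 99.1; sed -i "s/^im,d=.*/im,d=read_camera('side'); c_=calibration('side')/" c.py; python3 c.py near.png
```

```text
clk 7.8 pos [ 0.5923 -0.2324  0.1585] F [ 0.46  0.38 -0.58] w 0.0216
shift cm [ 0.83  0.1  -0.01] turn deg [-0.02  0.01  0.01]Traceback (most recent call last):
  File "c.py", line 4, in <module>
    cx,cy,w,h=r['box']; print(r['conf'],r['box'])
              ^
NameError: name 'r' is not defined
```

```bash
cat > c.py <<'E'
from h import *
import sys
def proj(cam,P):
    c=calibration(cam); E=np.linalg.inv(np.array(c['extrinsics'])); q=E[:3,:3]@np.array(P)+E[:3,3]
    K=np.array([[c['fx'],0,c['cx']],[0,c['fy'],c['cy']],[0,0,1]])
    return cv2.projectPoints(q.reshape(1,3),np.zeros(3),np.zeros(3),K,np.array([c['k1'],0,0,0.]))[0].ravel()
im,d=read_camera('side'); o=telemetry.get_obs(); t=o['ee_pos']+o['tool_rot'][:,0]*.1046
print('clk',o['clock'],'pos',o['ee_pos'],'F',o['force'],'w',o['gripper_width'],'tip est',t,'px',proj('side',t),'spot px',proj('side',[.592,-.2315,.038]))
x0,y0=342,290; c=im[y0:y0+100,x0:x0+120]
cv2.imwrite('pics/'+sys.argv[1],cv2.resize(c[:,:,::-1],None,fx=6,fy=6,interpolation=cv2.INTER_CUBIC))
E
python3 c.py near.png
```

```text
clk 7.9 pos [ 0.59238057 -0.23251455  0.1589353 ] F [-0.8308635  -0.40361989  0.07897247] w 0.021385069536233935 tip est [ 0.5924717  -0.23254782  0.05433534] px [404.90040069 353.07270606] spot px [403.03962506 361.20551272]
```

View pics/near.png

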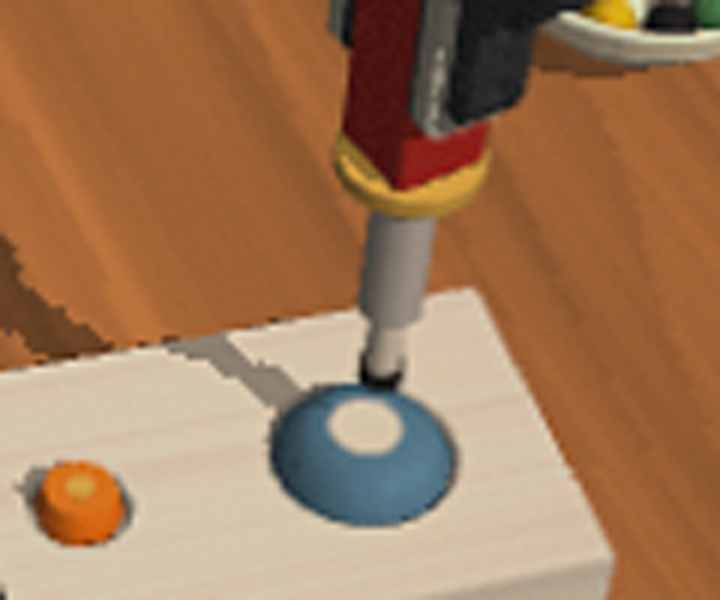

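The crop shows the tip's lower edge at about (405.3, 353.4) and the white disc at about (403, 361.2). Both fall within 0.5 px of my predictions. I'll descend to just above contact.

>>> arm_command:
  series:
    - [[0.5,0.07,0],[0,0,0],1]
    - [[0.5,0,0],[0,0,0],1]
    - [[0.4,0,0],[0,0,0],1]
    - [[0,0,0],[0,0,0],1]
    - [[0,0,0],[0,0,0],1]

```text
clock: 8.4
ee_pos: [0.592, -0.2317, 0.1442]
tool_rot: [[-0.0, -0.158, 0.987], [-0.0, 0.987, 0.158], [-1.0, -0.0, -0.0]]
force: [0.5, 1.1, -1.4]
gripper_width: 0.0214
```

```bash
python3 t.py .592 -.2318 .1346 99.1
```

```text
clk 8.4 pos [ 0.592  -0.2317  0.1442] F [ 0.47  1.1  -1.45] w 0.0214
shift cm [ 0.96 -0.01  0.  ] turn deg [-0.02 -0.01  0.  ]
```

>>> arm_command:
  series:
    - [[0.2,0,0],[0,0,0],1]
    - [[0.2,0,0],[0,0,0],1]
    - [[0.2,0,0],[0,0,0],1]
    - [[0,0,0],[0,0,0],1]
    - [[0,0,0],[0,0,0],1]

```text
clock: 8.9
ee_pos: [0.5921, -0.2317, 0.1385]
tool_rot: [[0.0, -0.158, 0.987], [-0.0, 0.987, 0.158], [-1.0, -0.0, 0.0]]
force: [0.4, -1.3, 2.1]
gripper_width: 0.0212
```

```bash
python3 t.py .592 -.2318 .1346 99.1
```

```text
clk 8.9 pos [ 0.5921 -0.2317  0.1385] F [ 0.37 -1.28  2.07] w 0.0212
shift cm [ 0.39 -0.01 -0.02] turn deg [-0.01  0.02  0.02]
```

>>> arm_command:
  series:
    - [[0.2,0,0],[0,0,0],1]
    - [[0.2,0,0],[0,0,0],1]
    - [[0,0,0],[0,0,0],1]
    - [[0,0,0],[0,0,0],1]
    - [[0,0,0],[0,0,0],1]

```text
clock: 9.4
ee_pos: [0.5921, -0.2317, 0.1344]
tool_rot: [[0.0, -0.158, 0.987], [-0.0, 0.987, 0.158], [-1.0, -0.0, 0.0]]
force: [1.7, -0.9, 3.5]
gripper_width: 0.0215
```

```bash
sed -i 's/x0,y0=342,290/x0,y0=342,300/' c.py; python3 c.py press.png; python3 t.py .592 -.2318 .1346 99.1
python3 - <<'E'
from h import *
F=[]
for i in range(8):
    read_camera('side'); o=telemetry.get_obs(); F.append(np.r_[o['force'],o['ee_pos'][2]])
print(np.mean(F,0),np.std(F,0))
E
```

```text
clk 9.45 pos [ 0.59208011 -0.23170317  0.13446348] F [ 1.82859793 -0.68771052  3.20868629] w 0.021929461562067123 tip est [ 0.59210577 -0.23172663  0.02986349] px [402.60147088 365.49420218] spot px [403.03962506 361.20551272]
clk 9.45 pos [ 0.5921 -0.2317  0.1345] F [ 1.83 -0.69  3.21] w 0.0219
shift cm [-0.01 -0.01 -0.01] turn deg [-0.01  0.01  0.01]
[ 0.97147562 -0.64199295  3.31792746  0.13441406] [7.34581437e-01 6.06697390e-01 3.86974240e-01 2.56175763e-05]
```

View pics/press.png

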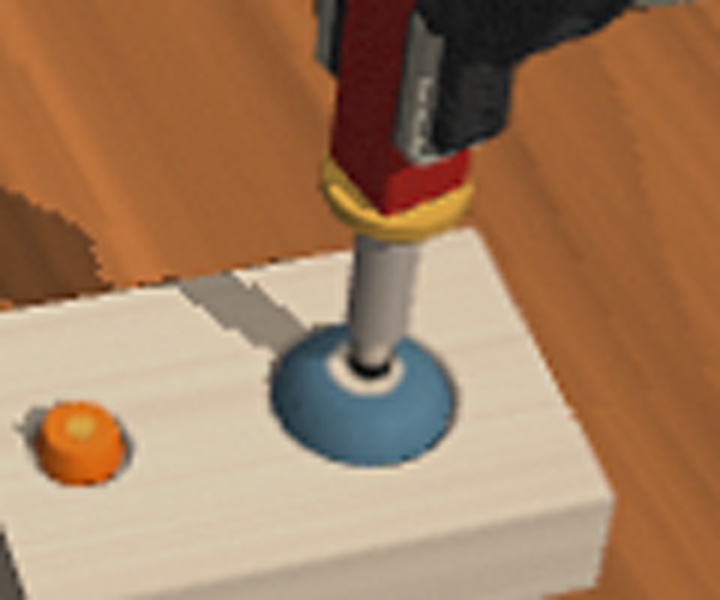

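The crop shows the tip fully inside the white disc, with white showing on its left, right and front sides. The spring is about halfway in: 3.3 N measured plus 1 N weight gives about 4.3 N. The orange bead has not moved.

```bash
python3 -c "
from h import *
print(order.sign_off())"
```

```text
the job is handed in; nothing more can be done
None
```

I took the press straight up out of its stand and set it upright on the stone in the right-hand jig (jig_b), the one with the orange bead. I handed the job in with the gripper still holding it and pressing; the robot's clock was at about 9.9 s.

- **Position:** the last picture showed the rubber tip fully inside the white disc, about 1 mm off centre.
- **Spring:** the height put it about 8 mm in. The averaged wrist force was 3.3 N, and adding about 1 N for the press's weight gives about 4.3 N, so the two agree on halfway.
- **Tilt and grip:** tilt was 0.02° or less at the gripper, and the grip was set at 40 N.
- **Other things:** the orange bead and its stone were in place in the last picture. I did not re-check the left jig, jar, bowl or spool at the end, but the arm only passed well clear of them.
- **Disagreement:** the two cameras placed the disc about 2 mm apart, within the stated calibration, so I aimed between them.

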